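# Turn the blank over and lock the guide leg at its mark

### The arm

A 6-joint arm with a two-finger parallel gripper is mounted at the origin on the work surface. World frame = base frame: x ahead of the robot, y to its left, z up, the work surface at z = 0. Lengths are in m, angles in rad, forces in N, time in s.
With the tool pointing down it reaches from about 0.35 to 0.95 m from the base axis. Payload 17.4 kg.
Tool frame: the origin (TCP) lies midway between the tips of the shut fingers; the grasp point (between the pads) lies 19 mm behind it; z points along the fingers, x is the direction in which the jaws open and shut, and the axes are right-handed (so a half turn about z gives the same grasp; the last joint's range is limited). The gripper opens to 93 mm and grips with 3 to 60 N. Pads are 15 mm wide; open, the fingers measure 128 mm over their backs; the gripper's body (75 mm by 188 mm) begins 65 mm behind the grasp point.
Start: joints at [1.288, 0.116, 1.442, -0, 1.584, -0.038], TCP at [0.164, 0.655, 0.219] pointing down, gripper open.
Joint ranges: [-2.83, 2.83], [-0.83, 2.19], [0.07, 2.5], [-1.14, 4.28], [0.01, 3], [-2.97, 2.97]. Speed limits (rad/s): [1.89, 1.89, 2.22, 3.14, 3.14, 3.14].

### API

Orientations are given as a unit quaternion [x, y, z, w].
In Python, from station import env, cams, ticket gives the robot as it stands. The module is installed in compiled form; this text tells all that it offers.
- The arm moves only by the tool carry_out, never from a script. Its argument "series" is text: rows parted by semicolons, each of 7 numbers parted by spaces: the shift along the world's x, y, z scaled (see below), then the turn, a rotation vector about the world's x, y, z scaled (see below), then the gripper's target within -1 to 1 (fully open at 1, half-way at 0, shut at -1). In form: dx dy dz wx wy wz jaw; .... A call has exactly 10 rows; each row shifts and turns the commanded pose from where the row before left it; what a row does not reach is not made up. The controller multiplies each number of a shift by 150 mm and each number of a turn by pi rad. A row lasts 1/10 s, in which the tool goes at most 50 mm and 8.59 degrees, less where a joint would pass 70% of its speed; a pose out of reach is approached as far as the arm can. A call with a number of a shift or a turn outside -1 to 1 is refused whole. A call with a gripper value outside its range is refused whole. The fingers move at their own pace and stop on an object; the grip force is fixed at half the most. Time passes only in rows, so rows that do not move let the fingers close, or fill a call up. It gives the time, the measured TCP pose, the force and the opening at its end, in the units of the state.
- env.get_obs(): the state, without advancing time (a new reading comes with each control period).
- cams.get_image(name): name is "scene" or "top" or "wrist"; returns a dict with "image" (420x560x3 uint8, red, green, blue), "intrinsics" (3x3 intrinsics, pixels), "T" (4x4, takes a point from camera to world coordinates). Camera axes: x right, y up, looking along -z (the intrinsics and any distortion apply to the point x, -y, -z); pixel columns grow to the right and rows downward; lengths in m; the calibration is good to about 2 mm. A picture is of the moment at which its call begins. There is no depth.
- ticket.hand_in(): hands the job in, once; it reports no verdict.
Trained networks look in a picture, given as the dict that the camera call returned (one of the last four; its "shot" number tells which), for a name from the list of things; names that differ only in an ending like _2 or _b are one class to them, and where a whole thing is asked for, a point or a joint stands for the part that bears it (a point fixed in the world has none). Each returns a list of dicts, best first, with "conf" (0 to 1); they miss things now and then, are a little off and sometimes report something else, mostly with a low value. They report only what shows in the picture. A call takes as long as a camera call.
- cams.cut_out(picture, name): "region" (420x560 bool, what is visible of it).
- cams.mark_of(picture, name): "xyz" ([x, y, z] in m, in world coordinates, good to about 4 mm: a listed point, or the origin of a listed thing).
The state is a dict: "time": time; "qpos": joint angles; "joint_vel": joint speeds; "joint_torque": joint torques, N m; "position": TCP position; "orientation": TCP orientation; "ft_force": force on the tool from outside, world axes, zero at the start; "wrist_torque": the same for the moment, N m; "width": finger opening in m.
Only numpy, scipy, OpenCV 4.12 (cv2) and the standard library are available. Lean on these libraries where they do the work, as an engineer would, in place of code of your own. Each camera call takes 0.05 s, during which the arm holds its last target. There are 200 camera calls.

### The job

Turn the knife blank half a turn in its clamp so that it lies level again with its black face up. Then slide the guide leg up the sloping rail until its yellow pointer stands on the red mark, and, holding the leg there so that it does not slide back, close its red cam lever fully against its side. Finish with the leg still gripped, the shut lever squeezed between the fingers, and leave the bowl, awl, locking pliers and clear box where they are.

Things in the scene. Friction and masses are not known exactly. Their poses are not given: they have to be found in the camera images.
- sharpener: Guided knife sharpener screwed to the shelf; origin under the centre of its grey base plate (120 along its x, 420 along its y, 12 mm thick), z up; place and yaw vary. 'Sharpener axes' below are this frame. At its +y end a headstock (44 wide along x, y 167 to 197, top at z 135 mm) carries the turning clamp; a sloping rail runs from the clamp's foot towards -y on the centre line x = 0.
- rail_axis (a point): Square aluminium rail, 18 x 18 mm, black graduations on top, fixed. Origin on its axis, 85 mm above the sharpener's origin. Its x is the sharpener's x; its y runs down along the rail (it rises at 20 deg, 0.349 rad, towards the sharpener's -y); from y 75 (low end) to -195 mm (high end). A 14 mm wide post under each end, free space beside and below it between.
- blank_centre (a point): Middle of the knife blank, on its turning axis, at (0, 120, 115) mm in sharpener axes. Axes turn with the blank: x to its tip, y = turning axis (the sharpener's y), z out of the bright face. 4 mm thick; blade 30 wide (y -15 to 15) from x -15 to 62, tapering to the tip at 86; tang 18 wide (y -4 to 14) to x -80. Dark jaws (x -13 to 13, y 9 to 34, 14 thick) grip its spine.
- blank (a joint): Turn of the blank about the sharpener's +y, rad: about 0 at the start (bright face up, tip to the sharpener's +x); stops at +3.142 and -3.142 (black face up, tip to -x). Positive raises the tang, negative the tip; either is good. Slightly stiff (0.04 N m), stays where left: one end can be pressed down from above (room to 100 mm below) and the raised end pushed over the top. Not sharp.
- leg: Sliding guide leg: dark saddle, 50 mm long on the rail, with a steel upright and eye on its upper end (top 42 mm above the rail axis). Origin on the rail axis in the saddle's middle; axes as rail_axis. Starts at its low stop (rail y = 0), travels 150 mm up (-y). About 0.37 kg; slides back down if let go while the lever is open. Pinch it along x from above: pad on one side, lever on the other.
- leg_grip (a point): Where to pinch the leg: 12 mm down the rail from its origin, at the rail axis' height, midway between the black rubber pad on its -x side (face at x = -18 mm in leg axes, y -25 to 25, z -16 to 14) and the lever's outer face when shut (then 40.5 mm apart; the point is at x = 2.25 mm). Axes as leg.
- lever (a joint): Red cam lever, rad: 0 = shut, flat along the leg's +x side, free end down the rail; 0.6 = open; starts at 0.48 to 0.58. Pin at (18.5, -20) mm in leg axes, square to the rail; opening swings the free end out to +x. Stiff: about 5 N at its end moves it, and it stays where left. Below 0.33 the cam bears on the rail and the leg gets hard to slide.
- lever_pad: The red arm of the cam lever, 8 mm thick, 24 mm tall. Origin on the lever's pin, y along the arm, which ends 47 mm from the pin; outer face at x = +4 mm in its own axes. Open at 0.53 its end stands 46 mm out (x in leg axes), shut 22.5 mm. As it shuts, its end also moves about 6 mm down the rail along the leg: a finger stuck to it would push the leg up, so the other finger must hold the pad firmly.
- leg_pointer (a point): Tip of the yellow pointer tongue that projects up the rail from the leg, 40 mm up the rail from the leg's origin, 9 mm above the rail axis.
- mark_line (a point): Middle of the red mark, a band 10 mm long round the rail; on the rail's top face; its y runs down along the rail. Stands 50 to 125 mm up the rail from the pointer's start; differs each time.
- bowl: White ceramic bowl, 110 mm across, 48 mm high; origin under its centre.
- awl: Awl with a black plastic handle, 146 mm long along its x, 28 mm high, lying on the shelf.
- vice_grip: Steel locking pliers, about 190 mm long along their x, 60 wide, 17 high, lying on the shelf.
- acrylic_box: Clear acrylic box with snap lid and a few rivets in it, 70 x 50 x 32 mm; origin under its centre.

How it is judged:
On the way, in this order (a step that is already met when the one before it is completed fails the run):
1. the blank is turned over, black face up and level ((value of joint blank above 2.99 rad or value of joint blank below -2.99 rad)), for 0.2 s.
2. the leg is held by the fingers with its pointer on the red mark, the lever still open (y of leg_pointer in the frame of mark_line between -0.005 and 0.005 m and value of joint lever above 0.2 rad and contact force between the fingers and leg above 0.5 N), for 0.1 s.
At the end, for the whole second after the job is handed in: The blank lies black face up within 0.15 rad of level; the leg's pointer is within 5 mm of the middle of the red mark along the rail and still; the cam lever is within 0.06 rad of shut; the fingers press with more than 2 N on both the leg's pad and the lever ((value of joint blank above 2.99 rad or value of joint blank below -2.99 rad) and y of leg_pointer in the frame of mark_line between -0.005 and 0.005 m and value of joint lever below 0.06 rad and contact force between the fingers and leg_c0 above 2 N and contact force between the fingers and lever_pad above 2 N and linear speed of leg below 0.01 m/s); the arm keeps its last pose, push and grip.
It fails at once if the bowl was shifted by more than 20 mm (distance of bowl from where it was at the start of the episode above 0.02 m).
It fails at once if the awl was shifted by more than 20 mm (distance of awl from where it was at the start of the episode above 0.02 m).
It fails at once if the locking pliers were shifted by more than 20 mm (distance of vice_grip from where it was at the start of the episode above 0.02 m).
It fails at once if the clear box was shifted by more than 20 mm (distance of acrylic_box from where it was at the start of the episode above 0.02 m).
It also fails if it takes over 58 s, if anything falls off the work surface, if the arm or the gripper's body presses on something with over 40 N, if the wrist force passes 120 N, or if a joint passes its speed limit or range.

## Working session

There is one attempt and no reset: what is moved stays moved. The work goes in short steps, Python scripts to look and compute and a tool call to move; the robot and the scene stay as the last step left them, time stands still between calls to the robot, and variables do not carry over. Pictures are saved under pics/ and viewed, about 8 in all and at most 12, crops included, and the job is handed in when it is done.

Besides the shell and the picture viewer there is one more tool, called after "Request:" by a JSON object that holds its "api" and its "payload". carry_out: Moves the arm, as the interface text tells. Its arguments: {"type":"object","properties":{"series":{"type":"string"}},"required":["series"]}

```bash
mkdir -p pics; cat > h.py <<'E'
from station import env,cams,ticket
import numpy as np, cv2
from scipy.spatial.transform import Rotation as R
def shot(n,f=None):
    p=cams.get_image(n)
    if f: cv2.imwrite('pics/'+f,p['image'][:,:,::-1])
    return p
def marks(p,names):
    for n in names:
        print(n,[(round(d['conf'],2),np.round(d['xyz'],4).tolist()) for d in cams.mark_of(p,n)[:2]])
def st():
    o=env.get_obs()
    print({k:np.round(o[k],3).tolist() for k in ('time','qpos','position','orientation','ft_force','width')})
    return o
E
python3 - <<'E'
from h import *
st()
N=['sharpener','rail_axis','blank_centre','leg','leg_grip','lever_pad','leg_pointer','mark_line','bowl','awl','vice_grip','acrylic_box']
ims=[]
for c in ('scene','top'):
    p=shot(c,c+'0.png'); print(c); marks(p,N); print(p['T'].round(3).tolist())
E
```

```text
{'time': 0.0, 'qpos': [1.288, 0.116, 1.442, -0.0, 1.584, -0.038], 'position': [0.164, 0.655, 0.218], 'orientation': [0.788, 0.615, -0.0, 0.0], 'ft_force': [-0.336, -0.287, 0.15], 'width': 0.093}
scene
sharpener [(0.78, [0.5454, -0.0405, -0.003])]
rail_axis [(0.59, [0.5465, -0.043, 0.0858]), (0.54, [0.5546, -0.0756, 0.1067])]
blank_centre [(0.96, [0.5181, 0.0751, 0.111])]
leg [(0.83, [0.5464, -0.0392, 0.0879])]
leg_grip [(0.55, [0.5425, -0.03, 0.0785])]
lever_pad [(0.4, [0.5684, -0.0545, 0.0923])]
leg_pointer [(0.66, [0.5437, -0.0416, 0.0836])]
mark_line []
bowl [(0.87, [0.7679, 0.0971, 0.0003])]
awl [(0.82, [0.5258, -0.3797, -0.0019])]
vice_grip [(0.92, [0.7639, -0.1352, -0.0013])]
acrylic_box [(0.77, [0.5185, 0.3845, 0.0019])]
[[0.861, -0.351, 0.368, 1.085], [0.508, 0.604, -0.614, -0.784], [-0.007, 0.716, 0.698, 1.015], [0.0, 0.0, 0.0, 1.0]]
top
sharpener [(0.81, [0.5466, -0.0413, 0.0001]), (0.66, [0.5504, -0.0696, 0.1034])]
rail_axis [(0.74, [0.5479, -0.043, 0.0809])]
blank_centre [(0.65, [0.5178, 0.0735, 0.1164]), (0.59, [0.5536, -0.0729, 0.1061])]
leg [(0.58, [0.545, -0.0364, 0.0832]), (0.38, [0.7611, -0.1347, 0.0029])]
leg_grip [(0.66, [0.5515, -0.0303, 0.078])]
lever_pad [(0.56, [0.5673, -0.054, 0.0939])]
leg_pointer [(0.79, [0.5529, -0.0704, 0.1041])]
mark_line [(0.46, [0.5749, -0.177, 0.1438])]
bowl [(0.98, [0.7639, 0.0936, 0.0011])]
awl [(0.79, [0.523, -0.3844, 0.0])]
vice_grip [(0.82, [0.7589, -0.1339, 0.0042])]
acrylic_box [(0.83, [0.5209, 0.3795, -0.0029])]
[[0.023, 0.985, -0.17, 0.417], [-1.0, 0.025, 0.011, 0.003], [0.015, 0.169, 0.985, 1.414], [0.0, 0.0, 0.0, 1.0]]
```

View pics/scene0.png

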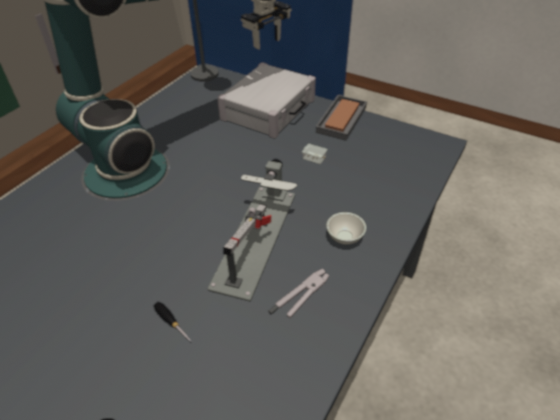

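View pics/top0.png

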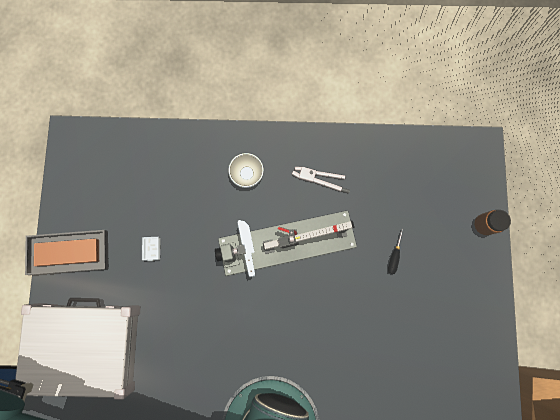

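Scene: blank at about (247,248) in the top view, with its tip away from the robot (up). The leg is near (280,240) with the red lever open at (286,231), and the red mark is at (336,228). Sharpener yaw is about 0.22 rad. Approaching the blank tip with the fingers shut.

Request:
{"api": "carry_out", "payload": {"series": "0.183 -0.252 0 0 0 0.015 -1; 0.183 -0.252 0 0 0 0.015 -1; 0.183 -0.252 0 0 0 0.015 -1; 0.183 -0.252 0 0 0 0.015 -1; 0.183 -0.252 0 0 0 0.015 -1; 0.183 -0.252 0 0 0 0.015 -1; 0.183 -0.252 0 0 0 0.015 -1; 0.183 -0.252 0 0 0 0.015 -1; 0.183 -0.252 0 0 0 0.015 -1; 0.183 -0.252 0 0 0 0.015 -1"}}

```text
time: 2.3
position: [0.4389, 0.2752, 0.219]
orientation: [0.622, 0.783, 0.0, 0.0]
ft_force: [0.8, 0.7, -0.1]
width: 0.0174
```

```bash
python3 - <<'E'
from h import *
st()
p=shot('wrist','w1.png'); marks(p,['sharpener','rail_axis','blank_centre','leg','leg_grip','lever_pad','leg_pointer','mark_line'])
E
```

```text
{'time': 2.3, 'qpos': [0.511, -0.231, 1.773, 0.0, 1.598, -1.289], 'position': [0.439, 0.275, 0.219], 'orientation': [0.622, 0.783, 0.0, 0.0], 'ft_force': [0.782, 0.666, -0.092], 'width': 0.017}
sharpener []
rail_axis []
blank_centre [(0.9, [0.5214, 0.0753, 0.1144])]
leg []
leg_grip []
lever_pad [(0.38, [0.5198, 0.0753, 0.1153])]
leg_pointer []
mark_line []
```

Request:
{"api": "carry_out", "payload": {"series": "0.184 -0.25 -0.07 0 0 0 -1; 0.184 -0.25 -0.07 0 0 0 -1; 0.184 -0.25 -0.07 0 0 0 -1; 0.184 -0.25 -0.07 0 0 0 -1; 0.184 -0.25 -0.07 0 0 0 -1; 0 0 0 0 0 0 -1; 0 0 -0.08 0 0 0 -1; 0 0 -0.08 0 0 0 -1; 0 0 -0.08 0 0 0 -1; 0 0 -0.08 0 0 0 -1"}}

```text
time: 3.75
position: [0.5755, 0.0904, 0.117]
orientation: [0.622, 0.783, -0.0, -0.0]
ft_force: [0.1, 1.2, 1.6]
width: 0.0004
```

Request:
{"api": "carry_out", "payload": {"series": "-0.01 -0.002 -0.04 0 0 0 -1; -0.01 -0.002 -0.04 0 0 0 -1; -0.01 -0.002 -0.04 0 0 0 -1; -0.01 -0.002 -0.04 0 0 0 -1; -0.012 -0.003 -0.04 0 0 0 -1; -0.012 -0.003 -0.04 0 0 0 -1; -0.012 -0.003 -0.04 0 0 0 -1; -0.012 -0.003 -0.03 0 0 0 -1; 0 0 0 0 0 0 -1; 0 0 0 0 0 0 -1"}}

```text
time: 4.75
position: [0.5629, 0.0864, 0.0716]
orientation: [0.623, 0.782, -0.0, -0.0]
ft_force: [0.3, -0.2, 1.2]
width: 0.0005
```

```bash
python3 - <<'E'
from h import *
st()
p=shot('scene')
cv2.imwrite('pics/s2.png',cv2.resize(p['image'][130:310,190:390,::-1],None,fx=3,fy=3,interpolation=2))
E
```

```text
{'time': 4.75, 'qpos': [0.107, -0.034, 1.839, -0.0, 1.337, -1.69], 'position': [0.563, 0.086, 0.072], 'orientation': [0.623, 0.782, -0.0, -0.0], 'ft_force': [0.267, -0.168, 1.233], 'width': 0.001}
```

View pics/s2.png

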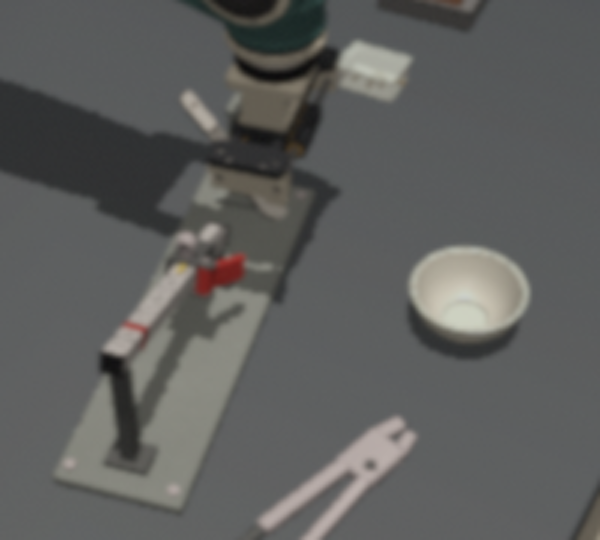

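Tang is up at (195,105) and the tip is pressed down at (270,205). Next, over to the robot side to push the tang across.

Request:
{"api": "carry_out", "payload": {"series": "0 0 0.31 0 0 0 -1; 0 0 0.31 0 0 0 -1; 0 0 0.31 0 0 0 -1; 0 0 0 0 0 0 -1; -0.212 -0.047 0 0 0 0 -1; -0.212 -0.047 0 0 0 0 -1; -0.212 -0.047 0 0 0 0 -1; -0.212 -0.047 0 0 0 0 -1; 0 0 -0.2 0 0 0 -1; 0 0 -0.2 0 0 0 -1"}}

```text
time: 5.8
position: [0.4356, 0.0581, 0.1514]
orientation: [0.623, 0.782, 0.001, 0.001]
ft_force: [0.4, 0.5, -0.9]
width: 0.0004
```

Request:
{"api": "carry_out", "payload": {"series": "0.13 0.029 0 0 0 0 -1; 0.13 0.029 0 0 0 0 -1; 0.13 0.029 0 0 0 0 -1; 0.13 0.029 0 0 0 0 -1; 0.13 0.029 0 0 0 0 -1; 0.057 0.013 -0.05 0 0 0 -1; 0.057 0.013 -0.05 0 0 0 -1; 0.057 0.013 -0.055 0 0 0 -1; 0.057 0.013 -0.055 0 0 0 -1; 0 0 -0.01 0 0 0 -1"}}

```text
time: 6.8
position: [0.5682, 0.0879, 0.1173]
orientation: [0.623, 0.782, 0.0, 0.0]
ft_force: [1.1, 0.2, 2.2]
width: 0.0003
```

```bash
python3 - <<'E'
from h import *
st()
p=shot('scene')
cv2.imwrite('pics/s3.png',cv2.resize(p['image'][130:310,190:390,::-1],None,fx=3,fy=3,interpolation=2))
E
```

```text
{'time': 6.8, 'qpos': [0.109, -0.056, 1.783, 0.0, 1.414, -1.688], 'position': [0.568, 0.088, 0.117], 'orientation': [0.623, 0.782, 0.0, 0.0], 'ft_force': [1.073, 0.193, 2.161], 'width': 0.0}
```

View pics/s3.png

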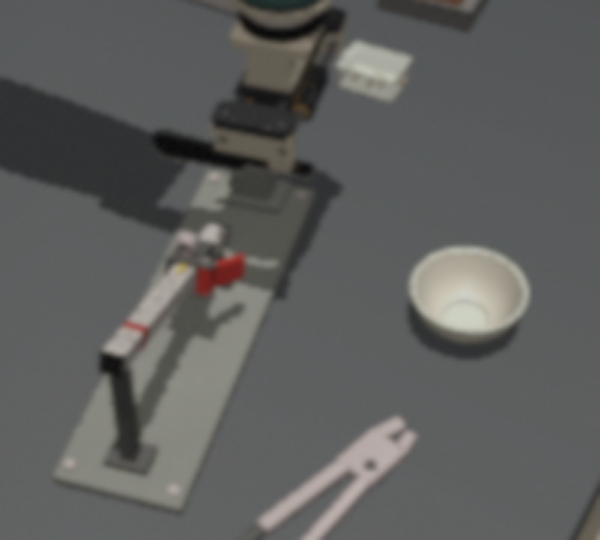

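Black face up and about level (jaw line at (160,140)–(310,170)). A small extra press, then up and over the leg with the jaws turned.

Request:
{"api": "carry_out", "payload": {"series": "0 0 -0.015 0 0 0 -1; 0 0 0 0 0 0 -1; 0 0 0.3 0 0 0 -1; 0 0 0.3 0 0 -0.047 -1; 0 0 0.3 0 0 -0.047 0; 0 -0.2 0 0 0 -0.047 1; 0 -0.2 0 0 0 -0.047 1; -0.05 -0.2 0 0 0 -0.047 1; -0.05 -0.2 0 0 0 -0.047 1; -0.05 -0.05 0 0 0 -0.047 1"}}

```text
time: 7.85
position: [0.5443, -0.042, 0.2508]
orientation: [0.929, 0.369, -0.0, 0.0]
ft_force: [-0.1, 0.4, -0.2]
width: 0.0439
```

Request:
{"api": "carry_out", "payload": {"series": "0 0 0 0 0 -0.047 1; 0 0 0 0 0 -0.047 1; 0 0 0 0 0 -0.047 1; 0 0 0 0 0 -0.03 1; 0 0 0 0 0 0 1; 0 0 0 0 0 0 1; 0 0 0 0 0 0 1; 0 0 0 0 0 0 1; 0 0 0 0 0 0 1; 0 0 0 0 0 0 1"}}

```text
time: 8.85
position: [0.5449, -0.0398, 0.2509]
orientation: [0.994, 0.113, -0.0, 0.0]
ft_force: [-0.1, 0.4, 0.5]
width: 0.0929
```

```bash
python3 - <<'E'
from h import *
o=st(); print('jaw yaw',np.degrees(np.arctan2(*R.from_quat(o['orientation']).as_matrix()[[1,0],0])))
p=shot('wrist','w4.png'); marks(p,['rail_axis','leg','leg_grip','lever_pad','leg_pointer','mark_line'])
np.savez('w4.npz',K=p['intrinsics'],T=p['T']); print(p['T'].round(3).tolist())
E
```

```text
{'time': 8.85, 'qpos': [-0.12, -0.172, 1.672, -0.0, 1.642, -0.346], 'position': [0.545, -0.04, 0.251], 'orientation': [0.994, 0.113, -0.0, 0.0], 'ft_force': [-0.125, 0.366, 0.527], 'width': 0.093}
jaw yaw 13.002171274473442
rail_axis [(0.92, [0.5449, -0.0381, 0.0841])]
leg [(0.59, [0.5446, -0.0391, 0.0873])]
leg_grip [(0.79, [0.5454, -0.0294, 0.082])]
lever_pad [(0.51, [0.5661, -0.0512, 0.0949])]
leg_pointer [(0.94, [0.5495, -0.0733, 0.1085])]
mark_line [(0.54, [0.5791, -0.1735, 0.1448])]
[[0.974, -0.218, -0.055, 0.53], [0.225, 0.946, 0.232, 0.024], [0.002, -0.238, 0.971, 0.417], [0.0, 0.0, 0.0, 1.0]]
```

View pics/w4.png

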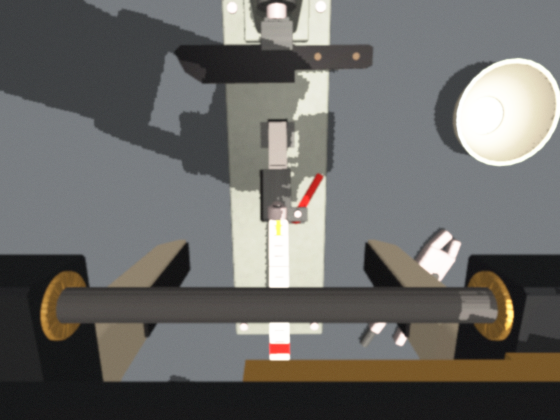

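```bash
cat >> h.py <<'E'
O0=np.array([0.5450,-0.0400,0.085]); YAW=0.223
def frame(O=O0,yaw=YAW):
    Rs=R.from_euler('z',yaw); return (Rs*R.from_euler('x',-np.radians(20))).as_matrix(),O   # rail y: down rail
def ray(K,T,uv):
    d=np.linalg.inv(K)@np.array([uv[0],uv[1],1.]); d=T[:3,:3]@(d*[1,-1,-1]); return T[:3,3],d
def onrail(K,T,uv,h=.009):
    M,O=frame(); c,d=ray(K,T,uv); n=M[:,2]
    t=((O+h*n-c)@n)/(d@n); w=c+t*d; return w,M.T@(w-O)
E
python3 - <<'E'
from h import *
f=np.load('w4.npz');K,T=f['K'],f['T']
im=cv2.imread('pics/w4.png'); hsv=cv2.cvtColor(im,cv2.COLOR_BGR2HSV)
M,O=frame(); print(M.round(3).tolist())
red=((hsv[...,0]<8)|(hsv[...,0]>172))&(hsv[...,1]>150)&(hsv[...,2]>80)
n,l,s,c=cv2.connectedComponentsWithStats(red.astype(np.uint8))
for i in range(1,n):
    if s[i,4]>30: print('red',s[i],c[i],onrail(K,T,c[i]))
y=(abs(hsv[...,0].astype(int)-27)<6)&(hsv[...,1]>120)
v=np.argwhere(y[200:260,260:300])+[200,260]; print('yel',v.min(0),v.max(0)); 
print('tip',onrail(K,T,(v[:,1].mean()+.5,v[:,0].max()+1)))
for uv in [(277.5,121),(278,170),(280,290)]: print(uv,onrail(K,T,uv))
print('lever end',[onrail(K,T,q,.012) for q in ((320,174),(298,214))])
cv2.imwrite('pics/w4c.png',cv2.resize(im[110:360,220:360],None,fx=2.4,fy=2.4,interpolation=2)) 
E
```

```text
[[0.975, -0.208, -0.076], [0.221, 0.916, 0.334], [0.0, -0.342, 0.94]]
red [299 174  23  33 228] [310.40789474 190.77192982] (array([ 0.57727569, -0.02663574,  0.09243186]), array([0.03443208, 0.00299798, 0.009     ]))
red [270 344  19   9 167] [278.89820359 348.09580838] (array([ 0.57833776, -0.17139871,  0.14390209]), array([ 0.0034526 , -0.14749089,  0.009     ]))
yel [221 277] [233 279]
tip (array([ 0.55518717, -0.0730438 ,  0.10712676]), array([ 0.00262707, -0.03996703,  0.009     ]))
(277.5, 121) (array([0.53030944, 0.03180154, 0.06790858]), array([0.00155257, 0.07469926, 0.009     ]))
(278, 170) (array([ 0.54147945, -0.01459481,  0.08527645]), array([0.00218514, 0.02391902, 0.009     ]))
(280, 290) (array([ 0.5680832 , -0.12191154,  0.1255108 ]), array([ 0.00439637, -0.09371836,  0.009     ]))
lever end [(array([ 0.58274009, -0.0086073 ,  0.08966491]), array([0.04374828, 0.01933044, 0.012     ])), (array([ 0.56962292, -0.04998236,  0.10329546]), array([ 0.02180556, -0.02052261,  0.012     ]))]
```

View pics/w4c.png

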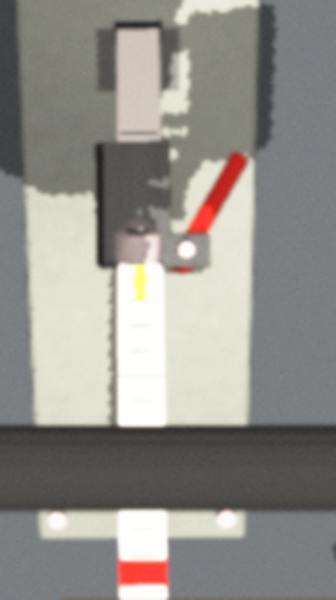

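The picture agrees with the model: rail end at (277,121), pointer tip at (278,234), and mark at (279,348). The pointer has to travel about 107.5 mm. Next: tilt 20° and straddle the leg.

Request:
{"api": "carry_out", "payload": {"series": "0.011 0.092 -0.2 -0.036 -0.0084 0 1; 0.011 0.092 -0.2 -0.036 -0.0084 0 1; 0.011 0.092 -0.2 -0.036 -0.0084 0 1; 0 0 0 0 0 0 1; 0 0 0 0 0 0 1; 0.0104 -0.0444 -0.125 0 0 0 1; 0.0104 -0.0444 -0.125 0 0 0 1; 0.0104 -0.0444 -0.125 0 0 0 1; 0 0 0 0 0 0 1; 0 0 0 0 0 0 1"}}

```text
time: 10.2
position: [0.5551, -0.0192, 0.1063]
orientation: [0.979, 0.11, 0.021, 0.172]
ft_force: [-0.2, 0.4, 1.0]
width: 0.0925
```

```bash
sed -i 's/^O0=.*/O0=np.array([0.5471,-0.0395,0.085]); YAW=0.230/' h.py
cat >> h.py <<'E'
def rp():
    o=st(); M,O=frame(); Rt=R.from_quat(o['orientation']).as_matrix()
    print('rail TCP mm',(1e3*M.T@(np.array(o['position'])-O)).round(1),'tool axes in rail',(M.T@Rt).round(3).tolist(),'F rail',(M.T@o['ft_force']).round(1))
    return o
E
python3 - <<'E'
from h import *
rp(); p=shot('wrist','w5.png')
np.savez('w5.npz',K=p['intrinsics'],T=p['T'])
E
```

```text
{'time': 10.2, 'qpos': [0.104, -0.119, 1.891, -0.355, 1.339, -0.043], 'position': [0.555, -0.019, 0.106], 'orientation': [0.979, 0.11, 0.021, 0.172], 'ft_force': [-0.192, 0.388, 0.976], 'width': 0.093}
rail TCP mm [12.4  9.6 26.2] tool axes in rail [[1.0, -0.006, 0.0], [-0.006, -1.0, 0.001], [0.0, -0.001, -1.0]] F rail [-0.1  0.1  1.1]
```

View pics/w5.png

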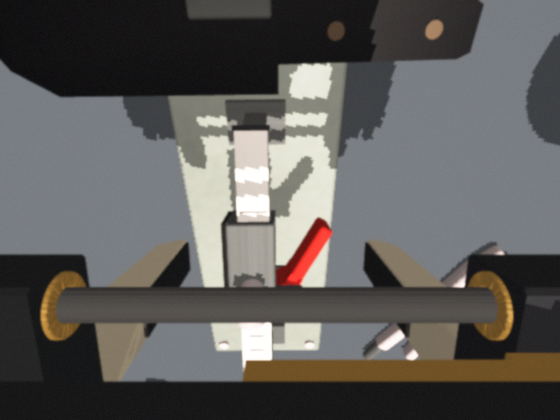

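Request:
{"api": "carry_out", "payload": {"series": "0.0067 -0.0284 -0.096 0 0 0 1; 0.0067 -0.0284 -0.096 0 0 0 1; 0.0067 -0.0284 -0.096 0 0 0 1; 0 0 0 0 0 0 0.6; 0 0 0 0 0 0 0.5; 0 0 0 0 0 0 0.4; 0 0 0 0 0 0 0.32; 0 0 0 0 0 0 0.28; 0 0 0 0 0 0 0.28; 0 0 0 0 0 0 0.28"}}

```text
time: 11.25
position: [0.5566, -0.0311, 0.0618]
orientation: [0.979, 0.111, 0.019, 0.172]
ft_force: [-12.7, 1.9, 9.4]
width: 0.0603
```

```bash
python3 - <<'E'
from h import *
rp(); p=shot('wrist','w6.png')
E
```

```text
{'time': 11.25, 'qpos': [0.082, -0.078, 1.929, -0.363, 1.26, -0.037], 'position': [0.557, -0.031, 0.062], 'orientation': [0.979, 0.111, 0.019, 0.172], 'ft_force': [-12.742, 1.903, 9.398], 'width': 0.06}
rail TCP mm [ 11.2  13.6 -19.7] tool axes in rail [[1.0, -0.003, -0.003], [-0.003, -1.0, 0.001], [-0.003, -0.001, -1.0]] F rail [-12.    1.3  10.5]
```

View pics/w6.png

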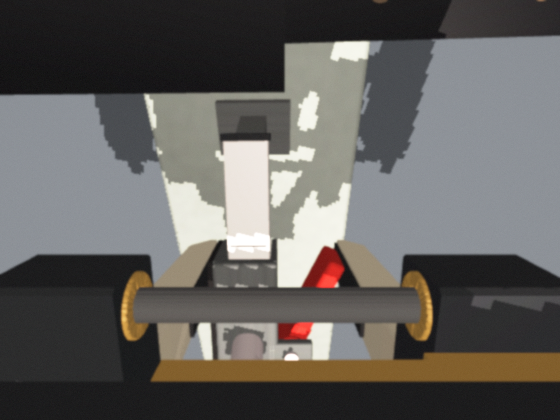

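Request:
{"api": "carry_out", "payload": {"series": "0.0097 0.0023 0 0 0 0 0.26; 0 0 0 0 0 0 0.24; 0 0 0 0 0 0 0.24; 0.0071 -0.0305 0.0114 0 0 0 0.24; 0.0071 -0.0305 0.0114 0 0 0 0.24; 0.0071 -0.0305 0.0114 0 0 0 0.24; 0.0071 -0.0305 0.0114 0 0 0 0.24; 0 0 0 0 0 0 0.24; 0 0 0 0 0 0 0.24; 0 0 0 0 0 0 0.24"}}

```text
time: 12.3
position: [0.5603, -0.0497, 0.0685]
orientation: [0.979, 0.111, 0.016, 0.173]
ft_force: [-34.1, 0.3, 19.5]
width: 0.0589
```

```bash
python3 - <<'E'
from h import *
rp(); p=shot('top'); 
cv2.imwrite('pics/t7.png',cv2.resize(p['image'][200:290,210:370,::-1],None,fx=5,fy=5,interpolation=2))
K,T=p['intrinsics'],p['T']
marks(p,['leg','leg_pointer'])
E
```

```text
{'time': 12.3, 'qpos': [0.048, -0.077, 1.917, -0.361, 1.264, -0.074], 'position': [0.56, -0.05, 0.068], 'orientation': [0.979, 0.111, 0.016, 0.173], 'ft_force': [-34.138, 0.251, 19.543], 'width': 0.059}
rail TCP mm [ 10.6  -6.5 -19.9] tool axes in rail [[1.0, -0.003, -0.008], [-0.003, -1.0, 0.001], [-0.008, -0.001, -1.0]] F rail [-33.2   0.9  21.1]
leg [(0.5, [0.5508, -0.0569, 0.0919])]
leg_pointer [(0.51, [0.5572, -0.0909, 0.1141])]
```

View pics/t7.png

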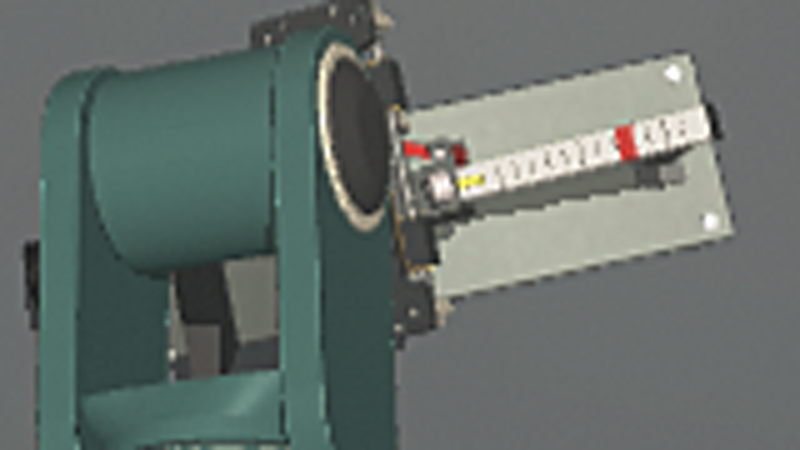

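Leg is following the fingers: pointer moved about 20 mm, to about (470,182) here. The pad force is higher than needed, so I'll ease it a little and keep sliding.

Request:
{"api": "carry_out", "payload": {"series": "-0.0055 0 0.0063 0 0 0 0.24; 0.0093 -0.062 0.0228 0 0 0 0.24; 0.0143 -0.061 0.0228 0 0 0 0.24; 0.0143 -0.061 0.0228 0 0 0 0.24; 0.0143 -0.061 0.0228 0 0 0 0.24; 0.0143 -0.061 0.0228 0 0 0 0.24; 0.0143 -0.061 0.0228 0 0 0 0.24; 0.0143 -0.061 0.0228 0 0 0 0.24; 0 0 0 0 0 0 0.24; 0 0 0 0 0 0 0.24"}}

```text
time: 13.45
position: [0.5754, -0.1138, 0.0927]
orientation: [0.979, 0.111, 0.018, 0.172]
ft_force: [-10.9, -1.2, -0.0]
width: 0.0578
```

```bash
python3 - <<'E'
from h import *
rp()
for c,(a,b,x0,x1) in (('top',(200,290,250,370)),('scene',(190,280,210,300))):
    p=shot(c,c+'8full.png'); np.savez(c+'8.npz',K=p['intrinsics'],T=p['T'])
    marks(p,['leg_pointer'] if c=='scene' else ['leg_pointer','mark_line'])
    im=cv2.resize(p['image'][a:b,x0:x1,::-1],(540,400) if c=='top' else (400,400),interpolation=2)
    cv2.imwrite('pics/'+c+'8.png',im)
a=cv2.imread('pics/top8.png');b=cv2.imread('pics/scene8.png'); cv2.imwrite('pics/c8.png',cv2.resize(np.hstack([a,b]),(800,340)))
E
```

```text
{'time': 13.45, 'qpos': [-0.07, -0.073, 1.871, -0.351, 1.259, -0.201], 'position': [0.575, -0.114, 0.093], 'orientation': [0.979, 0.111, 0.018, 0.172], 'ft_force': [-10.924, -1.222, -0.047], 'width': 0.058}
rail TCP mm [ 10.6 -76.6 -19.7] tool axes in rail [[1.0, -0.004, -0.004], [-0.004, -1.0, 0.001], [-0.004, -0.001, -1.0]] F rail [-10.9   1.2   0.4]
leg_pointer [(0.73, [0.572, -0.1527, 0.1379]), (0.59, [0.7652, 0.0964, -0.0026])]
mark_line [(0.52, [0.5722, -0.1743, 0.142]), (0.3, [0.5176, 0.0769, 0.1168])]
leg_pointer [(0.88, [0.5745, -0.1556, 0.1366])]
```

View pics/c8.png

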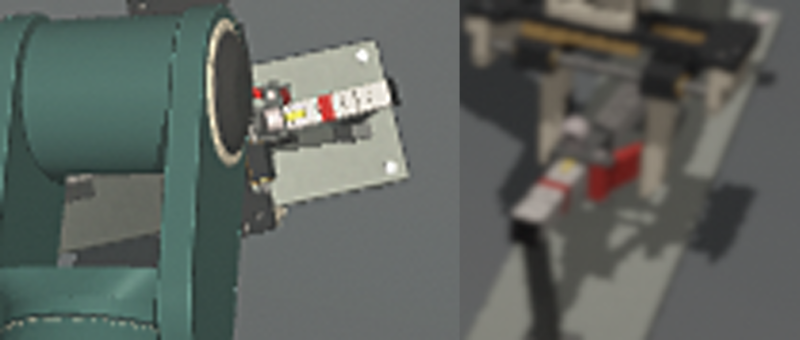

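```bash
cat > meas.py <<'E'
from h import *
def meas(im,K,T,back=0):
    hsv=cv2.cvtColor(im,cv2.COLOR_BGR2HSV).astype(int); M,O=frame()
    # sample along rail centre line, average across +-5 mm
    s=np.arange(-185,-20,.25); W=np.linalg.inv(T); out=[]
    for x in np.arange(-3,3.1,1):
        P=O+np.c_[np.full(len(s),x),s,np.full(len(s),9.)]*1e-3@M.T
        c=P@W[:3,:3].T+W[:3,3]; q=(K@(c*[1,-1,-1]).T); uv=(q[:2]/q[2]).astype(np.float32)
        out.append(cv2.remap(im,uv[0].reshape(-1,1),uv[1].reshape(-1,1),cv2.INTER_LINEAR)[:,0].astype(float))
    a=np.mean(out,0); b,g,r=a.T
    red=np.clip(np.minimum(g,b)*0+r-np.maximum(g,b)-.15*r,0,None); yel=np.clip(np.minimum(r,g)-b-.15*r,0,None)
    def cen(w,nm):
        w=np.where(w>.4*w.max(),w,0); i=s[w>0]; print(nm,'centroid %.1f range %.1f..%.1f max %.0f'%((w*s).sum()/w.sum(),i.min(),i.max(),w.max()))
    cen(np.where(s<-100,red,0),'red'); cen(yel,'yel')
E
python3 - <<'E'
from meas import *
for f,c in (('top0','top8'),('top8full','top8'),('scene0','scene8'),('scene8full','scene8')):
    z=np.load(c+'.npz'); print(f); meas(cv2.imread('pics/'+f+'.png'),z['K'],z['T'])
E
python3 - <<'E'
from meas import *
z=np.load('w4.npz'); print('w4'); meas(cv2.imread('pics/w4.png'),z['K'],z['T'])
E
```

```text
top0
red centroid -148.8 range -153.5..-144.2 max 111
yel centroid -34.2 range -41.2..-27.2 max 76
top8full
red centroid -148.8 range -153.5..-144.2 max 117
yel centroid -124.5 range -131.8..-117.0 max 71
scene0
red centroid -144.4 range -149.5..-139.5 max 34
yel centroid -24.9 range -30.8..-20.2 max 18
scene8full
red centroid -144.3 range -149.2..-139.5 max 35
yel centroid -113.6 range -121.5..-106.0 max 20
w4
red centroid -147.5 range -151.5..-143.5 max 152
yel centroid -99.7 range -176.2..-26.8 max 56
```

Top view: pointer moved 90.3 mm, matching the tool's 90.2 mm, so 17.2 mm remain. Sliding that and holding.

Request:
{"api": "carry_out", "payload": {"series": "0.0061 -0.0262 0.0098 0 0 0 0.24; 0.0061 -0.0262 0.0098 0 0 0 0.24; 0.0061 -0.0262 0.0098 0 0 0 0.24; 0.0061 -0.0262 0.0098 0 0 0 0.24; 0 0 0 0 0 0 0.24; 0 0 0 0 0 0 0.24; 0 0 0 0 0 0 0.24; 0 0 0 0 0 0 0.24; 0 0 0 0 0 0 0.24; 0 0 0 0 0 0 0.24"}}

```text
time: 14.7
position: [0.5791, -0.1291, 0.0985]
orientation: [0.979, 0.111, 0.018, 0.172]
ft_force: [-9.9, -1.4, 0.0]
width: 0.0579
```

```bash
python3 - <<'E'
from meas import *
rp(); p=shot('top','top9.png'); meas(p['image'][:,:,::-1].copy(),p['intrinsics'],p['T'])
cv2.imwrite('pics/t9c.png',cv2.resize(p['image'][200:270,290:370,::-1],(640,560),interpolation=2))
E
```

```text
{'time': 14.7, 'qpos': [-0.097, -0.068, 1.857, -0.347, 1.259, -0.231], 'position': [0.579, -0.129, 0.098], 'orientation': [0.979, 0.111, 0.018, 0.172], 'ft_force': [-9.934, -1.445, 0.023], 'width': 0.058}
rail TCP mm [ 10.7 -93.5 -19.7] tool axes in rail [[1.0, -0.003, -0.004], [-0.003, -1.0, 0.001], [-0.004, -0.001, -1.0]] F rail [-10.    0.8   0.3]
red centroid -151.1 range -153.8..-148.2 max 93
yel centroid -141.4 range -148.5..-133.8 max 74
```

View pics/t9c.png

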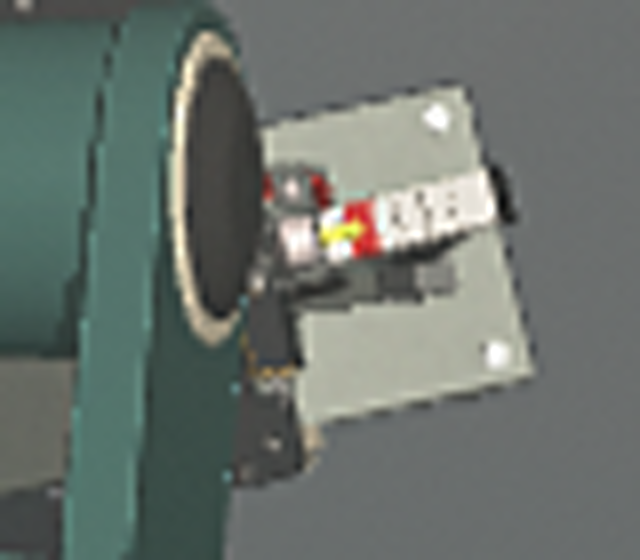

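The pointer tip (about (365,230)) lies mid-band on the red mark (345–380). Closing the lever with the pad finger kept pressed.

Request:
{"api": "carry_out", "payload": {"series": "0 0 0 0 0 0 0.19; -0.0071 -0.0017 0 0 0 0 0.14; -0.0071 -0.0017 0 0 0 0 0.09; -0.0071 -0.0017 0 0 0 0 0.04; -0.0071 -0.0017 0 0 0 0 0; 0 0 0 0 0 0 0; 0 0 0 0 0 0 0; 0 0 0 0 0 0 0; 0 0 0 0 0 0 0; 0 0 0 0 0 0 0"}}

```text
time: 15.75
position: [0.5737, -0.1298, 0.0982]
orientation: [0.979, 0.111, 0.017, 0.172]
ft_force: [-22.0, 3.1, 3.8]
width: 0.0473
```

```bash
python3 - <<'E'
from meas import *
rp(); p=shot('top','top10.png'); meas(p['image'][:,:,::-1].copy(),p['intrinsics'],p['T'])
E
```

```text
{'time': 15.75, 'qpos': [-0.099, -0.078, 1.866, -0.346, 1.261, -0.234], 'position': [0.574, -0.13, 0.098], 'orientation': [0.979, 0.111, 0.017, 0.172], 'ft_force': [-22.005, 3.09, 3.78], 'width': 0.047}
rail TCP mm [  5.3 -92.9 -19.7] tool axes in rail [[1.0, -0.003, -0.006], [-0.003, -1.0, 0.002], [-0.006, -0.002, -1.0]] F rail [-20.7   6.2   6.3]
red centroid -150.8 range -153.5..-148.2 max 111
yel centroid -141.0 range -148.0..-133.5 max 74
```

Request:
{"api": "carry_out", "payload": {"series": "-0.0071 -0.0017 0 0 0 0 -0.05; -0.0071 -0.0017 0 0 0 0 -0.1; -0.0071 -0.0017 0 0 0 0 -0.15; 0 0 0 0 0 0 -0.2; 0 0 0 0 0 0 -0.5; 0 0 0 0 0 0 -1; 0 0 0 0 0 0 -1; 0 0 0 0 0 0 -1; 0 0 0 0 0 0 -1; 0 0 0 0 0 0 -1"}}

```text
time: 16.8
position: [0.5702, -0.1304, 0.0981]
orientation: [0.979, 0.111, 0.017, 0.171]
ft_force: [-25.8, 5.8, 6.2]
width: 0.0399
```

```bash
python3 - <<'E'
from meas import *
rp(); p=shot('top','top11.png'); meas(p['image'][:,:,::-1].copy(),p['intrinsics'],p['T'])
E
```

```text
{'time': 16.8, 'qpos': [-0.101, -0.085, 1.873, -0.346, 1.262, -0.236], 'position': [0.57, -0.13, 0.098], 'orientation': [0.979, 0.111, 0.017, 0.171], 'ft_force': [-25.836, 5.779, 6.182], 'width': 0.04}
rail TCP mm [  1.8 -92.6 -19.8] tool axes in rail [[1.0, -0.003, -0.007], [-0.003, -1.0, 0.003], [-0.007, -0.003, -1.0]] F rail [-23.8   8.7   9.7]
red centroid -150.7 range -153.5..-148.0 max 118
yel centroid -141.0 range -148.0..-133.5 max 74
```

Opening is 39.9 mm, so the lever is shut. Relieving the sideways bias so both fingers press evenly, then a final check.

Request:
{"api": "carry_out", "payload": {"series": "-0.005 -0.0012 0 0 0 0 -1; -0.005 -0.0012 0 0 0 0 -1; 0 0 0 0 0 0 -1; 0 0 0 0 0 0 -1; 0 0 0 0 0 0 -1; 0 0 0 0 0 0 -1; 0 0 0 0 0 0 -1; 0 0 0 0 0 0 -1; 0 0 0 0 0 0 -1; 0 0 0 0 0 0 -1"}}

```text
time: 17.85
position: [0.5702, -0.1303, 0.0982]
orientation: [0.979, 0.112, 0.018, 0.171]
ft_force: [-8.9, 6.4, -1.1]
width: 0.0399
```

```bash
python3 - <<'E'
from meas import *
rp(); p=shot('top','top12.png'); meas(p['image'][:,:,::-1].copy(),p['intrinsics'],p['T'])
q=shot('scene')
a=cv2.resize(p['image'][200:270,290:370,::-1],(400,400),interpolation=2);b=cv2.resize(q['image'][150:270,190:310,::-1],(400,400),interpolation=2)
cv2.imwrite('pics/c12.png',np.hstack([a,b]))
E
```

```text
{'time': 17.85, 'qpos': [-0.102, -0.088, 1.876, -0.345, 1.258, -0.237], 'position': [0.57, -0.13, 0.098], 'orientation': [0.979, 0.112, 0.018, 0.171], 'ft_force': [-8.862, 6.383, -1.132], 'width': 0.04}
rail TCP mm [  1.7 -92.5 -19.7] tool axes in rail [[1.0, -0.003, -0.003], [-0.003, -1.0, 0.003], [-0.003, -0.003, -1.0]] F rail [-7.2  8.1  1.8]
red centroid -150.7 range -153.5..-148.0 max 118
yel centroid -140.8 range -148.0..-133.2 max 74
```

View pics/c12.png

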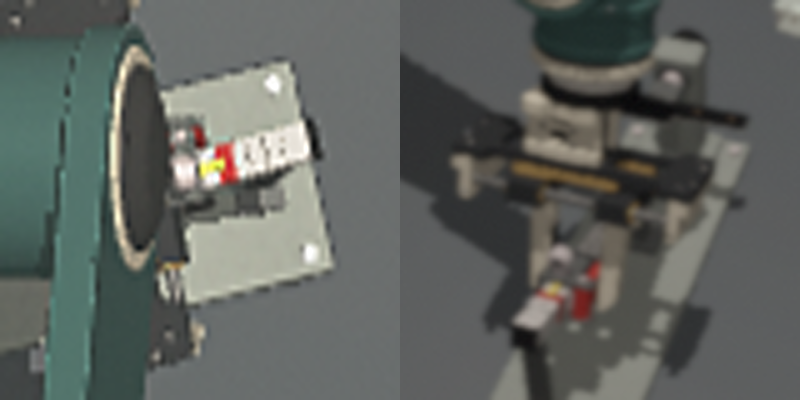

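```bash
python3 -c "
from station import ticket
print(ticket.hand_in())"
```

```text
the job is handed in; nothing more can be done
None
```

The job is handed in at about 18 s of robot time; it reports no verdict.

- **Blank:** I pressed the tip down and pushed the tang over the top, then pressed it down to the stop. The pictures show the black face up and looking level; I did not measure the angle.
- **Leg:** I slid it up the rail with the lever still open. Travel was about 107 mm, against the 107.5 mm I measured to the mark.
- **Lever:** I closed it while the other finger kept pressing on the pad. The opening ended at 39.9 mm against a nominal 40.5 mm, so the lever is shut.

**Last checks:** The pointer tip was within about 1–2 mm of the middle of the red mark and did not move between the last two looks. The leg was still gripped, and the net side force had dropped from 24 to 7 N after I eased the arm's bias, so both fingers should be pressing well over 2 N. That is inferred; I have no separate reading for each finger. While the lever closed, the leg slipped back about 0.5–1 mm, which is within tolerance.

The scene camera's pointer-to-mark estimate was several millimetres off from the top and wrist views. I relied on the top and wrist views, which agreed with the arm's own travel. I did not touch the bowl, awl, locking pliers or clear box on purpose, but I did not measure their positions again at the end.

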